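# Feed the cap inspection slide by one turn of its hand wheel

## Task

Feed the row of moulded caps on by exactly one pitch: with the fingertips, push the flat hand wheel on the inspection slide round by its upright handle, clockwise as seen from above, through exactly one full turn, so that the handle stops where it stood at the start, then draw clear of it. Push on the handle only: do not take hold of it between the fingers and do not turn the wheel by its rim or spokes. Leave everything else on the bench where it is.

Things in the scene. Friction and masses are not known exactly. Their poses are not given: they have to be found in the camera images.
- wheel_axis (a point): centre of the grey hand wheel, on its upright turning axis, 122 mm above the table, at the level of the middle of the rim. The wheel lies flat (level) on top of a 100 mm square grey gearbox whose top is 87 mm above the table
- fixture: the bolted-down inspection slide; origin on the table under the wheel axis. From the gearbox an aluminium bed (380 mm long, 110 mm wide) runs along its -y (robot's right at yaw 0), with a carriage of four white caps and an end block, at most 80 mm high, and, 300 mm from the wheel axis, a lens on a post, up to 185 mm high. Its place and yaw differ from run to run
- handle_mid (a point): middle of the wheel's upright handle, a fixed (not spinning) black plastic cylinder 26 mm in diameter and 62 mm long on a short stem on the rim, 75 mm from the wheel axis. This point lies on the handle's axis, 164 mm above the table; the black part reaches from 133 to 195 mm
- wheel_rim (a point): the rim and spokes of the wheel, turning with it; this point lies on the wheel axis, 122 mm above the table. Rim: 150 mm diameter at its middle, of 14 mm round bar, its top at 129 mm; three 12 mm spokes at rim level; the hub in the middle is 44 mm in diameter, its top at 136 mm
- wheel (a joint): turning angle of the wheel, rad; grows clockwise seen from above; at 0 the handle is on the fixture's -x side. Starts between -0.7 and 0.7; one turn adds 6.283 and feeds the carriage 40 mm. No stop or detent near one turn (it goes on to 10). Needs about 3 N at the handle, does not coast and stays where it is left
- jar: screw-top clear plastic jar, 50 mm diameter, 75 mm tall, loose, standing beyond the wheel; origin at the centre of its underside
- screwdriver: screwdriver, 170 mm long, loose, lying on the robot's side of the slide
- cap_a: loose white moulded cap, 42 mm diameter, 34 mm tall, standing to the left of the gearbox; origin under its centre
- cap_b: another such cap, 42 mm diameter, 34 mm tall, at the near left of the gearbox; origin under its centre
- cup: empty grey plastic cup, 66 mm diameter, 80 mm tall, standing behind the slide; origin under its centre
- caliper: steel caliper, 190 mm long, 12 mm high, lying flat on the table
- tray: blue two-compartment tray, 160 x 110 x 50 mm, standing at the left of the table

How it is judged:
By the outcome, as a careful person would: the job done as asked, in the order asked, and still so for the second after the job is handed in, with the robot touching nothing.
It also fails if it takes over 53 s, if anything falls off the work surface, if the arm or the gripper's body presses on something with over 40 N, if the wrist force passes 120 N, or if a joint passes its speed limit or range.

## Robot

A 6-joint arm with a two-finger parallel gripper is mounted at the origin on the work surface. World frame = base frame: x ahead of the robot, y to its left, z up, the work surface at z = 0. Lengths are in m, angles in degrees, forces in N, time in s.
With the tool pointing down it reaches from about 0.25 to 0.775 m from the base axis. Payload 8.9 kg.
Tool frame: the origin (TCP) lies at the very end of the fingers, on their centre line; the grasp point (between the pads) lies 19 mm behind it; z points along the fingers, y is the line along which they close (so a half turn about z gives the same grasp; the last joint's range is limited). The gripper opens to 85 mm and grips with 20 to 120 N. Pads are 22 mm wide; open, the fingers measure 114 mm over their backs; the gripper's body (76 mm by 85 mm) begins 54 mm behind the grasp point. The pads swing forward as they close: fully open they stand 13 mm farther back than shut.
Start: joints at [-78.799, 16.656, -8.789, 64.555, 0, 82.019], TCP at [0.173, -0.496, 0.231] pointing down, gripper open.
Joint ranges: [-144.48, 144.48], [-52.06, 99.96], [-74.48, 78.29], [-112.23, 115.85], [-86.99, 84.42], [-180, 180]. Speed limits (degrees/s): [127.2, 127.2, 159.86, 180, 180, 180].

## Interface

Orientations are given as a 3x3 rotation matrix whose columns are the frame's x, y, z axes.
In Python, from station import sensors, capture, calibration, ticket gives the robot as it stands.
- The arm moves only by the tool apply_moves, never from a script. Its arguments are lists of equal length, an entry for each row: "linear": the shift along the world's x, y, z in mm, a list of three; "roll": the turn about the world's z in rad; "grip": the finger opening in mm, from 0 to 85.4. In form: {"linear": [[x, y, z], ...], "roll": [roll, ...], "grip": [grip, ...]}. A call has exactly 5 rows; each row shifts and turns the commanded pose from where the row before left it; what a row does not reach is not made up. A row lasts 1/12 s, in which the tool goes at most 41.7 mm and 7.16 degrees, less where a joint would pass 70% of its speed; a pose out of reach is approached as far as the arm can. A call is refused whole if a number of a shift passes 41.7 or a number of a turn 0.125, either way. A call with a gripper value outside its range is refused whole. The fingers move at their own pace and stop on an object; "grip_force" is the grip in N (left out, the last holds). Time passes only in rows, so rows that do not move let the fingers close, or fill a call up. It gives the time, the measured TCP pose, the force, the opening and the grip force at its end, in the units of the state.
- sensors.observe(): the state, without advancing time (a new reading comes with each control period).
- capture(name): name is "scene" or "top"; returns the picture (400x640x3 uint8, red, green, blue); there is no depth.
- calibration(name): a dict with "camera_matrix" (3x3 intrinsics, pixels), "view" (4x4, takes a point from world to camera coordinates). Camera axes: x right, y up, looking along -z (the intrinsics and any distortion apply to the point x, -y, -z); pixel columns grow to the right and rows downward; lengths in m; the calibration is good to about 2 mm. A picture is of the moment at which its call begins. calibration takes no time and is no camera call.
- ticket.hand_in(): hands the job in; it is judged then, once.
The state is a dict: "t": time; "q": joint angles; "joint_velocities": joint speeds; "tau": joint torques, N m; "ee_pos": TCP position; "eef_rot": TCP orientation; "contact_force": force on the tool from outside, world axes, zero at the start; "ft_torque": the same for the moment, N m; "grip_width": finger opening in m; "grasp_force": force on a finger pad.
Only numpy, scipy, OpenCV 4.12 (cv2) and the standard library are available. Lean on these libraries where they do the work, as an engineer would, in place of code of your own. Each camera call takes 0.05 s, during which the arm holds its last target. There are 200 camera calls.

## Working session

There is one attempt and no reset: what is moved stays moved. The work goes in short steps, Python scripts to look and compute and a tool call to move; the robot and the scene stay as the last step left them, time stands still between calls to the robot, and variables do not carry over. Pictures are saved under pics/ and viewed, at most 10 in all, crops included, and the job is handed in when it is done.

Besides the shell and the picture viewer there is one more tool, called as name(argument=value, ...), one argument or row to a line, values as JSON. apply_moves: Moves the arm, as the interface text tells. Its arguments: {"type":"object","properties":{"linear":{"type":"array"},"roll":{"type":"array"},"grip":{"type":"array"},"grip_force":{"type":"number"}},"required":["linear","roll","grip"]}

```bash
mkdir -p pics; ls; python3 - <<'E'
from station import sensors, capture, calibration
import cv2,numpy as np
for n in("scene","top"):
    im=capture(n); cv2.imwrite(f"pics/{n}0.png",im[:,:,::-1]); c=calibration(n)
    print(n,{k:np.round(v,4).tolist() if not isinstance(v,str) else v for k,v in c.items()})
s=sensors.observe();print(s['t'],s['ee_pos'],np.round(s['eef_rot'],3).tolist(),s['grip_width'])
E
```

```text
pics
scene {'camera_matrix': [[465.0812, 0.0, 313.104], [0.0, 465.0812, 203.2489], [0.0, 0.0, 1.0]], 'view': [[-0.7337, 0.6794, -0.0128, 0.2824], [-0.3848, -0.3998, 0.8319, 0.2286], [0.5601, 0.6153, 0.5547, -1.6218], [0.0, 0.0, 0.0, 1.0]]}
top {'camera_matrix': [[513.2499, 0.0, 325.9629], [0.0, 513.2499, 200.5433], [0.0, 0.0, 1.0]], 'view': [[0.0094, -1.0, 0.0008, 0.2135], [0.9836, 0.0094, 0.18, -0.6159], [-0.18, -0.0009, 0.9837, -1.5343], [0.0, 0.0, 0.0, 1.0]]}
0.1 [ 0.17241693 -0.49546057  0.23078236] [[0.944, 0.329, -0.0], [0.329, -0.944, 0.001], [0.0, -0.001, -1.0]] 0.08549037690728614
```

View pics/scene0.png

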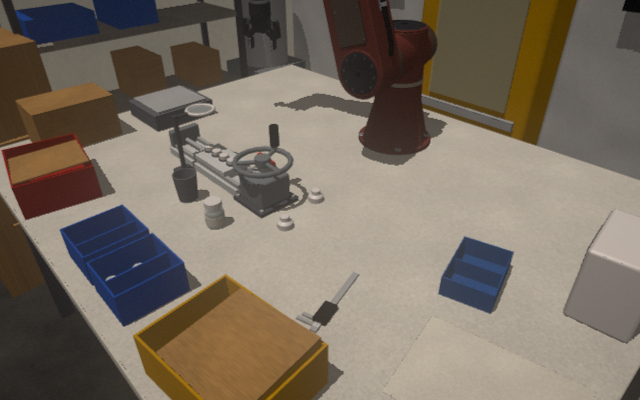

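View pics/top0.png

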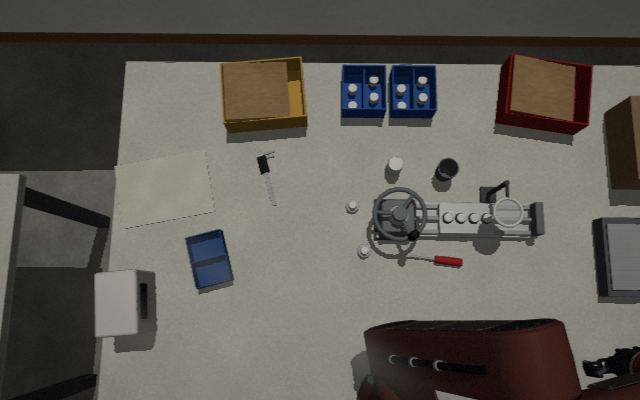

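The top view shows the wheel at about (399,215), with the handle at about (413,236) towards the robot. The slide runs to the right of it. I'll enlarge both views.

```bash
python3 - <<'E'
import cv2,numpy as np
a=cv2.imread("pics/top0.png")[170:270,340:480]; b=cv2.imread("pics/scene0.png")[110:220,220:330]
a=cv2.convertScaleAbs(cv2.resize(a,None,fx=5,fy=5,interpolation=cv2.INTER_CUBIC),alpha=1.5)
cv2.imwrite("pics/topc.png",a)
b=cv2.convertScaleAbs(cv2.resize(b,None,fx=5,fy=5,interpolation=cv2.INTER_CUBIC),alpha=1.5)
cv2.imwrite("pics/scenec.png",b)
E
```

```text
(no output)
```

View pics/topc.png

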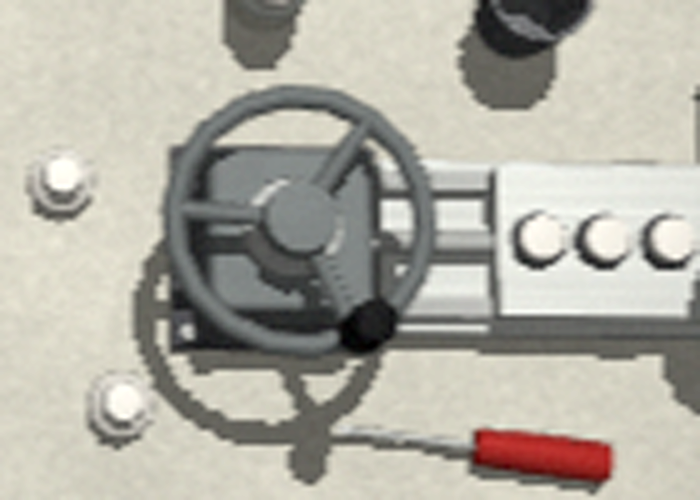

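View pics/scenec.png

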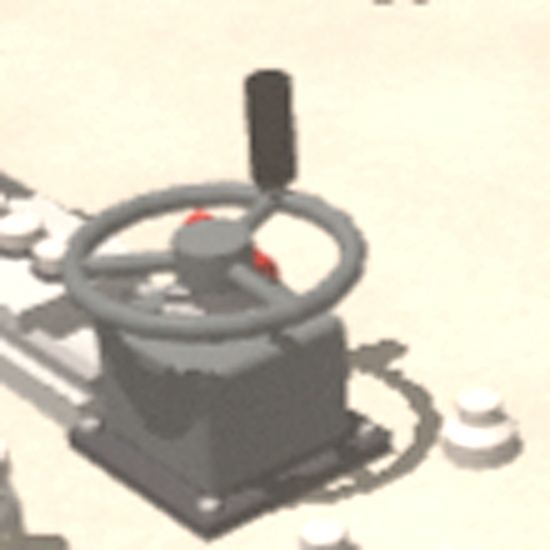

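The top crop shows rim extents of about x 164–435, y 85–352, with the handle top at about (370,322). The scene crop shows rim extents of x 63–364, y 180–338, with the handle axis running from the top (268,76) to the bottom (275,185). I'll fit the wheel centre and handle angle to these.

```bash
cat > h.py <<'E'
import numpy as np, cv2
from scipy.optimize import least_squares
from station import calibration
C={n:calibration(n) for n in("scene","top")}
def proj(n,P):
    P=np.atleast_2d(P); K=np.array(C[n]["camera_matrix"]);V=np.array(C[n]["view"])
    p=P@V[:3,:3].T+V[:3,3]; return np.c_[K[0,0]*p[:,0]/-p[:,2]+K[0,2], K[1,1]*-p[:,1]/-p[:,2]+K[1,2]]
def pix(n,u,v): # crop->image
    o={"top":(340,170),"scene":(220,110)}[n]; return (np.array([u,v])+.5)/5-.5+o
def handle(c,th,z): return np.array([c[0]-.075*np.cos(th),c[1]+.075*np.sin(th),z])
a,b=np.meshgrid(np.linspace(0,6.283,180),np.linspace(0,6.283,16))
def ext(n,c): # torus extents
    q=proj(n,np.c_[(c[0]+(.075+.007*np.cos(b))*np.cos(a)).ravel(),(c[1]+(.075+.007*np.cos(b))*np.sin(a)).ravel(),(.122+.007*np.sin(b)).ravel()])
    return np.r_[q.min(0),q.max(0)]
E
python3 - <<'E'
from h import *
T=np.r_[pix("top",164,85),pix("top",435,352)];S=np.r_[pix("scene",63,180),pix("scene",364,338)]
def res(p):
    c=p[:2]
    return np.r_[ext("top",c)-T,ext("scene",c)-S,(proj("top",handle(c,p[2],.195))-pix("top",370,322))[0],
      (proj("scene",handle(c,p[2],.195))-pix("scene",268,78))[0],(proj("scene",handle(c,p[2],.133))-pix("scene",275,183))[0]]
r=least_squares(res,[.5,0,-.5]);print(r.x,np.degrees(r.x[2]),np.round(r.fun,2),handle(r.x[:2],r.x[2],.164))
# separate per-view
for z,n,u,v in((.195,"top",370,322),(.195,"scene",268,78),(.133,"scene",275,183)):
    q=least_squares(lambda p:(proj(n,[[p[0],p[1],z]])-pix(n,u,v))[0],[.5,0]).x;print(n,z,q,np.hypot(*(q-r.x[:2])))
for n,X in(("top",T),("scene",S)): print(n,least_squares(lambda p:ext(n,p)-X,[.5,0]).x)
E
```

```text
[ 0.56681698  0.00092673 -0.41301428] -23.663974936855183 [-0.42 -0.9   0.9   0.55 -0.78  0.27  1.02  1.04  1.05 -0.81  0.8  -0.22
  0.73 -0.49] [ 0.49812335 -0.02917617  0.164     ]
top 0.195 [ 0.49582313 -0.02620392] 0.07600131637203124
scene 0.195 [ 0.50056261 -0.02955822] 0.07293129797032608
scene 0.133 [ 0.50145988 -0.02824406] 0.0715715428063143
top [0.56634274 0.00163951]
scene [ 0.5644035  -0.00271646]
```

The views agree to a few mm: wheel centre at about (0.566, 0.001), handle at about (0.498, -0.028), radius 72–76 mm and start angle about -24°. I'll close the fingers and travel above everything to the trailing (-y) side of the handle.

apply_moves(
  linear=[
    [23,28,0],
    [23,28,0],
    [23,28,0],
    [23,28,0],
    [23,28,0],
  ],
  roll=[0,0,0,0,0],
  grip=[0,0,0,0,0],
  grip_force=40,
)

```text
t: 0.52
ee_pos: [0.2881, -0.3543, 0.2311]
eef_rot: [[0.945, 0.328, -0.0], [0.328, -0.945, 0.0], [-0.0, -0.0, -1.0]]
contact_force: [0.2, -0.4, -0.1]
grip_width: 0.0255
grasp_force: 0.0
```

apply_moves(
  linear=[
    [23,28,0],
    [23,28,0],
    [23,28,0],
    [23,28,0],
    [23,28,0],
  ],
  roll=[0,0,0,0,0],
  grip=[0,0,0,0,0],
)

```text
t: 0.93
ee_pos: [0.4032, -0.2142, 0.2312]
eef_rot: [[0.945, 0.328, -0.0], [0.328, -0.945, 0.0], [-0.0, -0.0, -1.0]]
contact_force: [0.5, -1.3, 0.4]
grip_width: 0.0002
grasp_force: 0.0
```

apply_moves(
  linear=[
    [23,28,0],
    [23,28,0],
    [23,28,0],
    [23,28,0],
    [23,28,0],
  ],
  roll=[0,0,0,0,0],
  grip=[0,0,0,0,0],
)

```text
t: 1.35
ee_pos: [0.5182, -0.0741, 0.2311]
eef_rot: [[0.944, 0.329, -0.0], [0.329, -0.944, 0.0], [-0.0, -0.0, -1.0]]
contact_force: [1.1, -0.5, 0.4]
grip_width: -0.0
grasp_force: 0.0
```

apply_moves(
  linear=[
    [0,0,-16],
    [0,0,-16],
    [0,0,-16],
    [0,0,-16],
    [0,0,-16],
  ],
  roll=[0,0,0,0,0],
  grip=[0,0,0,0,0],
)

```text
t: 1.77
ee_pos: [0.5172, -0.0756, 0.1502]
eef_rot: [[0.944, 0.329, -0.001], [0.329, -0.944, 0.0], [-0.001, -0.0, -1.0]]
contact_force: [0.4, -0.2, 0.5]
grip_width: 0.0001
grasp_force: 0.0
```

```bash
python3 - <<'E'
from station import capture
import cv2,numpy as np
a=capture("scene")[80:220,220:350,::-1]; b=capture("top")[170:270,340:480,::-1]
f=lambda x:cv2.convertScaleAbs(cv2.resize(x,None,fx=4,fy=4,interpolation=cv2.INTER_CUBIC),alpha=1.7)
a=f(a);b=cv2.resize(f(b),(280,200))
b=np.vstack([b,np.zeros((a.shape[0]-200,280,3),np.uint8)])
cv2.imwrite("pics/near.png",np.hstack([a,b]))
E
```

```text
(no output)
```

View pics/near.png

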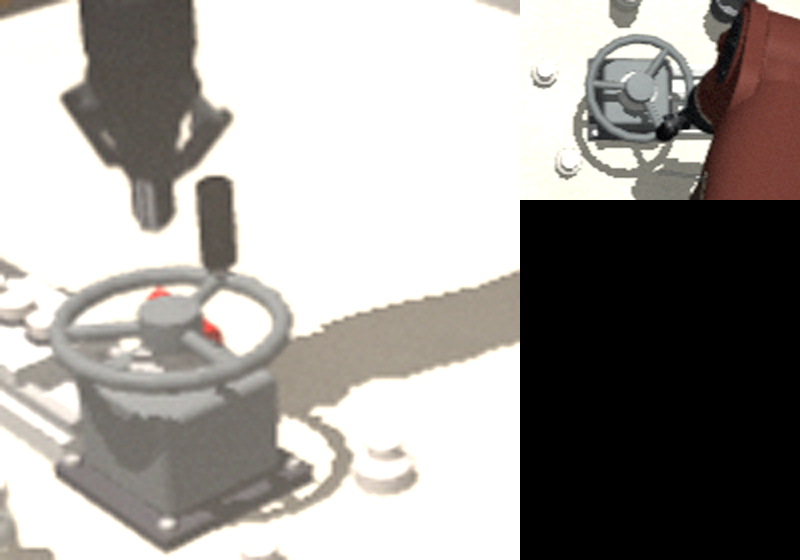

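Scene crop: the closed fingertips end at about (152,228), beside the handle (198–236, 178–270). The knuckles flare out above, not far over the handle top. I'll raise the tip to z≈0.163 for clearance, then compute the push path.

```bash
cat > path.py <<'E'
import numpy as np,sys
from scipy.optimize import brentq
c=np.array([.5665,.0005])*1e3; A=np.radians(19.2); R=np.array([[np.cos(A),-np.sin(A)],[np.sin(A),np.cos(A)]])
def pusher(th):
    t=np.array([np.sin(th),np.cos(th)]); h=c+75*np.array([-np.cos(th),np.sin(th)])
    def gap(d): 
        q=np.abs(R.T@(t*d))-[11,14.5]; return np.hypot(*np.maximum(q,0))-13
    d=brentq(gap,15,60); q=R.T@(t*d); n=q-np.clip(q,[-11,-14.5],[11,14.5]); n=R@n/13
    return h-t*d,d,n@t
if __name__=="__main__":
    th0,step,n=map(float,sys.argv[1:4]); p=np.array([float(sys.argv[4]),float(sys.argv[5])])
    for i in range(int(n)):
        th=th0+i*step; w,d,k=pusher(np.radians(th)); m=np.round((w-p)*2)/2; p=p+m
        print(f"{th:.0f} [{m[0]:g}, {m[1]:g}, 0]  p={p} k={k:.2f}", "" if (i+1)%5 else "\n---")
E
python3 path.py -34 7 60 517.4 -75.5; grep -c . path.py
```

```text
-34 [3, 10.5, 0]  p=[520.4 -65. ] k=0.97 
-27 [-8, 6.5, 0]  p=[512.4 -58.5] k=0.99 
-20 [-7, 7.5, 0]  p=[505.4 -51. ] k=1.00 
-13 [-6, 7.5, 0]  p=[499.4 -43.5] k=0.99 
-6 [-4.5, 8, 0]  p=[494.9 -35.5] k=0.97 
---
1 [-4, 8, 0]  p=[490.9 -27.5] k=0.94 
8 [-3, 8, 0]  p=[487.9 -19.5] k=0.97 
15 [-2, 9.5, 0]  p=[485.9 -10. ] k=1.00 
22 [-0.5, 10, 0]  p=[485.4   0. ] k=1.00 
29 [1, 10.5, 0]  p=[486.4  10.5] k=0.96 
---
36 [2.5, 10.5, 0]  p=[488.9  21. ] k=0.90 
43 [4, 11, 0]  p=[492.9  32. ] k=0.88 
50 [5.5, 9.5, 0]  p=[498.4  41.5] k=0.93 
57 [6.5, 8.5, 0]  p=[504.9  50. ] k=0.97 
64 [7, 7.5, 0]  p=[511.9  57.5] k=0.99 
---
71 [7.5, 6, 0]  p=[519.4  63.5] k=1.00 
78 [8, 5.5, 0]  p=[527.4  69. ] k=0.99 
85 [8, 4, 0]  p=[535.4  73. ] k=0.97 
92 [8, 3.5, 0]  p=[543.4  76.5] k=0.93 
99 [8, 2.5, 0]  p=[551.4  79. ] k=0.88 
---
106 [8, 1.5, 0]  p=[559.4  80.5] k=0.91 
113 [8.5, 1, 0]  p=[567.9  81.5] k=0.97 
120 [9, -0.5, 0]  p=[576.9  81. ] k=1.00 
127 [10, -2, 0]  p=[586.9  79. ] k=1.00 
134 [10, -3.5, 0]  p=[596.9  75.5] k=0.97 
---
141 [9.5, -5, 0]  p=[606.4  70.5] k=0.94 
148 [9, -6.5, 0] 
[... 744 characters left out ...]
] k=0.96 
274 [-8, -3, 0]  p=[587.4 -76. ] k=0.92 
---
281 [-8, -2.5, 0]  p=[579.4 -78.5] k=0.86 
288 [-8, -1.5, 0]  p=[571.4 -80. ] k=0.93 
295 [-9, -0.5, 0]  p=[562.4 -80.5] k=0.98 
302 [-9, 1, 0]  p=[553.4 -79.5] k=1.00 
309 [-10, 2, 0]  p=[543.4 -77.5] k=0.99 
---
316 [-10, 4, 0]  p=[533.4 -73.5] k=0.95 
323 [-9.5, 6, 0]  p=[523.9 -67.5] k=0.95 
330 [-8.5, 6.5, 0]  p=[515.4 -61. ] k=0.98 
337 [-7, 7, 0]  p=[508.4 -54. ] k=1.00 
344 [-6.5, 7.5, 0]  p=[501.9 -46.5] k=1.00 
---
351 [-5, 7.5, 0]  p=[496.9 -39. ] k=0.98 
358 [-4.5, 8, 0]  p=[492.4 -31. ] k=0.96 
365 [-3, 8, 0]  p=[489.4 -23. ] k=0.95 
372 [-2.5, 9, 0]  p=[486.9 -14. ] k=0.99 
379 [-1.5, 9.5, 0]  p=[485.4  -4.5] k=1.00 
---
14
```

apply_moves(
  linear=[
    [0,0,12],
    [3,10.5,0],
    [-8,6.5,0],
    [-7,7.5,0],
    [-6,7.5,0],
  ],
  roll=[0,0,0,0,0],
  grip=[0,0,0,0,0],
)

```text
t: 2.28
ee_pos: [0.4993, -0.0434, 0.1636]
eef_rot: [[0.944, 0.329, 0.001], [0.329, -0.944, -0.001], [0.001, 0.001, -1.0]]
contact_force: [2.7, -2.3, -0.4]
grip_width: -0.0005
grasp_force: 1.9
```

apply_moves(
  linear=[
    [-4.5,8,0],
    [-4,8,0],
    [-3,8,0],
    [-2,9.5,0],
    [-0.5,10,0],
  ],
  roll=[0,0,0,0,0],
  grip=[0,0,0,0,0],
)

```text
t: 2.7
ee_pos: [0.4845, 0.0005, 0.1631]
eef_rot: [[0.945, 0.328, -0.001], [0.328, -0.945, -0.0], [-0.001, -0.0, -1.0]]
contact_force: [0.1, -3.6, 0.1]
grip_width: -0.0
grasp_force: 1.4
```

```bash
python3 - <<'E'
from station import capture
import cv2,numpy as np
a=capture("scene")[80:220,220:350,::-1]
cv2.imwrite("pics/near2.png",cv2.convertScaleAbs(cv2.resize(a,None,fx=4,fy=4,interpolation=cv2.INTER_CUBIC),alpha=1.7))
E
```

```text
(no output)
```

View pics/near2.png

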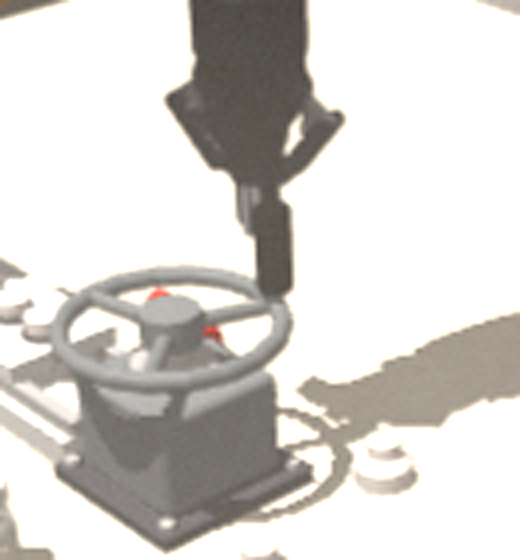

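The handle, now at about (273,250) in the crop, is moving with the fingers behind it. The force is about 3.6 N, as expected, with clearance above the handle. Continuing round.

apply_moves(
  linear=[
    [1,10.5,0],
    [2.5,10.5,0],
    [4,11,0],
    [5.5,9.5,0],
    [6.5,8.5,0],
  ],
  roll=[0,0,0,0,0],
  grip=[0,0,0,0,0],
)

```text
t: 3.17
ee_pos: [0.5049, 0.0509, 0.163]
eef_rot: [[0.944, 0.329, -0.001], [0.329, -0.944, 0.0], [-0.001, -0.001, -1.0]]
contact_force: [-2.9, -2.5, 0.4]
grip_width: -0.0001
grasp_force: 1.5
```

apply_moves(
  linear=[
    [7,7.5,0],
    [7.5,6,0],
    [8,5.5,0],
    [8,4,0],
    [8,3.5,0],
  ],
  roll=[0,0,0,0,0],
  grip=[0,0,0,0,0],
)

```text
t: 3.58
ee_pos: [0.5442, 0.0765, 0.1632]
eef_rot: [[0.944, 0.329, -0.0], [0.329, -0.944, 0.0], [-0.0, -0.0, -1.0]]
contact_force: [-3.2, -3.2, 0.6]
grip_width: 0.0
grasp_force: 1.8
```

apply_moves(
  linear=[
    [8,2.5,0],
    [8,1.5,0],
    [8.5,1,0],
    [9,-0.5,0],
    [10,-2,0],
  ],
  roll=[0,0,0,0,0],
  grip=[0,0,0,0,0],
)

```text
t: 4.0
ee_pos: [0.5872, 0.079, 0.1631]
eef_rot: [[0.944, 0.329, -0.001], [0.329, -0.944, 0.001], [-0.001, -0.001, -1.0]]
contact_force: [-4.5, -0.3, 1.0]
grip_width: 0.0001
grasp_force: 1.7
```

apply_moves(
  linear=[
    [10,-3.5,0],
    [9.5,-5,0],
    [9,-6.5,0],
    [7.5,-7,0],
    [6.5,-7,0],
  ],
  roll=[0,0,0,0,0],
  grip=[0,0,0,0,0],
)

```text
t: 4.42
ee_pos: [0.6303, 0.0497, 0.1632]
eef_rot: [[0.944, 0.329, 0.0], [0.329, -0.944, 0.001], [0.0, -0.001, -1.0]]
contact_force: [-3.3, 1.6, 0.5]
grip_width: 0.0001
grasp_force: 1.8
```

apply_moves(
  linear=[
    [5.5,-8,0],
    [4.5,-8,0],
    [3.5,-8,0],
    [3,-8,0],
    [1.5,-9.5,0],
  ],
  roll=[0,0,0,0,0],
  grip=[0,0,0,0,0],
)

```text
t: 4.83
ee_pos: [0.6484, 0.0075, 0.1635]
eef_rot: [[0.944, 0.329, 0.001], [0.329, -0.944, 0.0], [0.001, 0.0, -1.0]]
contact_force: [-0.1, 3.0, 0.4]
grip_width: -0.0002
grasp_force: 1.3
```

apply_moves(
  linear=[
    [0,-10,0],
    [-1,-11,0],
    [-3,-10.5,0],
    [-5,-10.5,0],
    [-5.5,-9.5,0],
  ],
  roll=[0,0,0,0,0],
  grip=[0,0,0,0,0],
)

```text
t: 5.25
ee_pos: [0.6327, -0.0447, 0.1634]
eef_rot: [[0.945, 0.328, 0.001], [0.328, -0.945, -0.0], [0.0, 0.0, -1.0]]
contact_force: [2.3, 3.3, -1.1]
grip_width: 0.0002
grasp_force: 1.5
```

apply_moves(
  linear=[
    [-7,-8,0],
    [-7,-7,0],
    [-7.5,-6,0],
    [-8,-5,0],
    [-8,-4,0],
  ],
  roll=[0,0,0,0,0],
  grip=[0,0,0,0,0],
)

```text
t: 5.67
ee_pos: [0.5948, -0.0738, 0.1636]
eef_rot: [[0.944, 0.329, 0.001], [0.329, -0.944, 0.0], [0.001, 0.0, -1.0]]
contact_force: [3.8, 3.9, 1.5]
grip_width: 0.0001
grasp_force: 2.0
```

apply_moves(
  linear=[
    [-8,-3,0],
    [-8,-2.5,0],
    [-8,-1.5,0],
    [-9,-0.5,0],
    [-9,1,0],
  ],
  roll=[0,0,0,0,0],
  grip=[0,0,0,0,0],
)

```text
t: 6.08
ee_pos: [0.5532, -0.08, 0.1635]
eef_rot: [[0.945, 0.328, 0.001], [0.328, -0.945, -0.0], [0.001, 0.0, -1.0]]
contact_force: [5.9, 2.4, 1.0]
grip_width: -0.0001
grasp_force: 2.1
```

apply_moves(
  linear=[
    [-10,2,0],
    [-10,4,0],
    [-9.5,6,0],
    [0,0,0],
    [0,0,0],
  ],
  roll=[0,0,0,0,0],
  grip=[0,0,0,0,0],
)

```text
t: 6.5
ee_pos: [0.523, -0.0679, 0.1633]
eef_rot: [[0.944, 0.329, -0.001], [0.329, -0.944, -0.0], [-0.001, 0.0, -1.0]]
contact_force: [-0.2, -0.8, 0.9]
grip_width: -0.0002
grasp_force: 0.0
```

```bash
python3 - <<'E'
from station import capture
import cv2,numpy as np
a=capture("scene")[:,:,::-1]; cv2.imwrite("pics/s323.png",a)
f=lambda x:cv2.convertScaleAbs(cv2.resize(x[110:210,220:320],None,fx=4,fy=4,interpolation=cv2.INTER_CUBIC),alpha=1.7)
cv2.imwrite("pics/cmp1.png",np.hstack([f(cv2.imread("pics/scene0.png")),f(a)]))
E
```

```text
(no output)
```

View pics/cmp1.png

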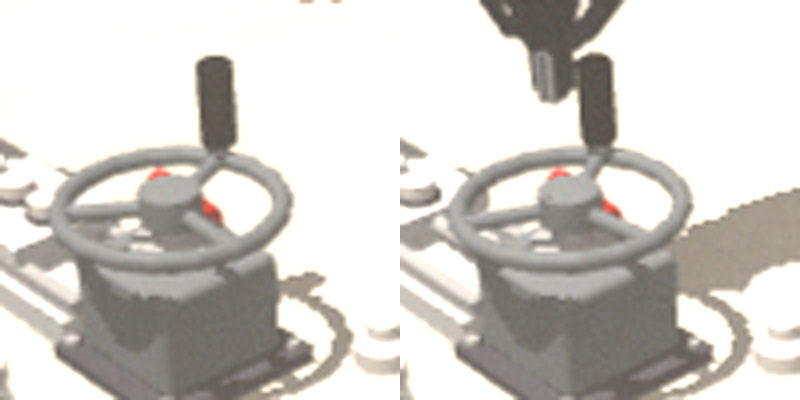

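The handle in the scene is now about 18 px at 4x (about 4.5 px) to the left of where it started, roughly 10° short. I'll measure the remainder from the handle's edges at subpixel level.

```bash
cat > meas.py <<'E'
from h import *
from station import capture
def edges(im):
    g=cv2.GaussianBlur(im,(1,3),0).astype(float).mean(2); R=[];L=[]
    for v in range(138,146):
        r=g[v]; k=262+int(np.argmin(r[262:285])) ; t=(r[k]+r[k+12])/2
        i=k
        while r[i]<t:i+=1
        R.append(i-1+(t-r[i-1])/(r[i]-r[i-1]))
        i=k; 
        while r[i]<t:i-=1
        L.append(i+(t-r[i])/(r[i+1]-r[i]))
    return np.mean(L),np.mean(R),np.std(R)
def u_of(deg): return proj("scene",handle(c,np.radians(deg),.150))[0]
c=(.5665,.0005)
if __name__=="__main__":
    a=capture("scene")[:,:,::-1]; cv2.imwrite("pics/last.png",a)
    e0=edges(cv2.imread("pics/scene0.png"));e1=edges(a); print(np.round(e0,2),np.round(e1,2))
    g=(u_of(-22)-u_of(-26))/4; print("px/deg",g.round(3))
    d=np.array([e1[0]-e0[0],e1[1]-e0[1]]); print("deg off L,R",(d/g[0]).round(2))
E
python3 meas.py
```

```text
[2.6947e+02 2.7873e+02 9.0000e-02] [2.6460e+02 2.7364e+02 1.8000e-01]
px/deg [0.425 0.078]
deg off L,R [-11.47 -12.  ]
```

```bash
python3 path.py 325 2 8 523.9 -67.5
```

```text
325 [-2.5, 1.5, 0]  p=[521.4 -66. ] k=0.96 
327 [-2.5, 2, 0]  p=[518.9 -64. ] k=0.97 
329 [-2, 2, 0]  p=[516.9 -62. ] k=0.98 
331 [-2.5, 1.5, 0]  p=[514.4 -60.5] k=0.99 
333 [-2, 2, 0]  p=[512.4 -58.5] k=0.99 
---
335 [-2, 2.5, 0]  p=[510.4 -56. ] k=0.99 
337 [-2, 2, 0]  p=[508.4 -54. ] k=1.00 
339 [-2, 2, 0]  p=[506.4 -52. ] k=1.00
```

apply_moves(
  linear=[
    [-2.5,1.5,0],
    [-2.5,2,0],
    [-2,2,0],
    [-2.5,1.5,0],
    [0,0,0],
  ],
  roll=[0,0,0,0,0],
  grip=[0,0,0,0,0],
)

```text
t: 7.02
ee_pos: [0.5141, -0.0606, 0.1633]
eef_rot: [[0.944, 0.329, -0.0], [0.329, -0.944, -0.0], [-0.0, -0.0, -1.0]]
contact_force: [0.8, -0.5, 0.2]
grip_width: 0.0001
grasp_force: 0.5
```

```bash
python3 meas.py
```

```text
[2.6947e+02 2.7873e+02 9.0000e-02] [2.6750e+02 2.7669e+02 1.6000e-01]
px/deg [0.425 0.078]
deg off L,R [-4.62 -4.81]
```

apply_moves(
  linear=[
    [-1,1,0],
    [-1,1,0],
    [-1,1,0],
    [-1,1.5,0],
    [0,0,0],
  ],
  roll=[0,0,0,0,0],
  grip=[0,0,0,0,0],
)

```text
t: 7.48
ee_pos: [0.5103, -0.0561, 0.1633]
eef_rot: [[0.944, 0.329, -0.0], [0.329, -0.944, 0.0], [-0.0, -0.0, -1.0]]
contact_force: [1.6, -1.4, 1.2]
grip_width: 0.0002
grasp_force: 0.7
```

```bash
python3 meas.py
```

```text
[2.6947e+02 2.7873e+02 9.0000e-02] [2.6939e+02 2.7866e+02 1.1000e-01]
px/deg [0.425 0.078]
deg off L,R [-0.19 -0.17]
```

Within about 0.2° of the start angle. Drawing straight back off the handle, then up.

apply_moves(
  linear=[
    [4,-9,0],
    [8,-18,0],
    [4,-9,20],
    [0,0,30],
    [0,0,30],
  ],
  roll=[0,0,0,0,0],
  grip=[0,0,0,0,0],
)

```text
t: 7.95
ee_pos: [0.5257, -0.0931, 0.2433]
eef_rot: [[0.945, 0.328, -0.003], [0.328, -0.945, 0.001], [-0.002, -0.002, -1.0]]
contact_force: [1.4, -0.7, 0.4]
grip_width: -0.0002
grasp_force: 0.0
```

apply_moves(
  linear=[
    [-20,-25,0],
    [-20,-25,0],
    [-20,-25,0],
    [-20,-25,0],
    [0,0,0],
  ],
  roll=[0,0,0,0,0],
  grip=[0,0,0,0,0],
)

```text
t: 8.37
ee_pos: [0.4436, -0.1958, 0.2432]
eef_rot: [[0.946, 0.325, -0.002], [0.325, -0.946, -0.001], [-0.002, 0.0, -1.0]]
contact_force: [0.9, 0.4, -0.6]
grip_width: -0.0003
grasp_force: 0.0
```

apply_moves(
  linear=[
    [-20,-25,0],
    [-20,-25,0],
    [-20,-25,0],
    [-20,-25,0],
    [0,0,0],
  ],
  roll=[0,0,0,0,0],
  grip=[0,0,0,0,0],
)

```text
t: 8.78
ee_pos: [0.3639, -0.2958, 0.2432]
eef_rot: [[0.946, 0.325, -0.001], [0.325, -0.946, -0.001], [-0.001, 0.0, -1.0]]
contact_force: [0.8, -0.3, 0.0]
grip_width: 0.0003
grasp_force: 0.0
```

```bash
python3 meas.py; python3 - <<'E'
from station import capture
import cv2,numpy as np
a=capture("top")[170:270,330:490,::-1]; b=cv2.imread("pics/top0.png")[170:270,330:490]
s=cv2.imread("pics/last.png")[90:230,150:350]
f=lambda x,k:cv2.convertScaleAbs(cv2.resize(x,k),alpha=1.7)
cv2.imwrite("pics/fin.png",np.hstack([np.vstack([f(b,(400,250)),f(a,(400,250))]),f(s,(400,500))]))
E
```

```text
[2.6947e+02 2.7873e+02 9.0000e-02] [2.6945e+02 2.7866e+02 1.0000e-01]
px/deg [0.425 0.078]
deg off L,R [-0.05 -0.17]
```

View pics/fin.png

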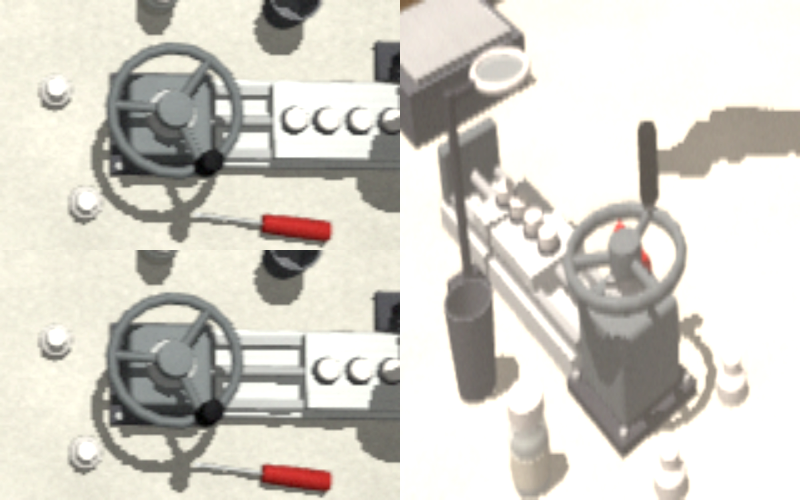

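The before and after views match: the handle is back at the same spot (209,162 and 209,412), the carriage has moved on by about one pitch, and the loose objects visible in these crops haven't moved. Handing in.

```bash
python3 -c "
from station import ticket
print(ticket.hand_in())"
```

```text
the job is handed in; nothing more can be done
None
```

I pushed the hand wheel one full turn clockwise by its handle, stopping within about 0.2° of the start as measured by camera, then drew the arm clear and handed the job in at about 9 s; no verdict came back.

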